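# Kit the power-stage parts into the blue tray

### The job

Fill the blue kit tray with one set of good parts: stand the black capacitor, the copper choke, the finned heatsink and the yellow film capacitor each upright in the middle of the printed shape that matches it (black disc, copper ring, grey comb-edged square, yellow oblong), the film capacitor with its long side along the oblong. Leave the capacitor and the heatsink with a red dot on top where they stand: they are rejects. Let go of everything at the end.

Things in the scene. Friction and masses are not known exactly. Their poses are not given: they have to be found in the camera images.
- capacitor_center (a point): good electrolytic capacitor: black upright cylinder, 30 mm diameter, 42 mm high, plain bare-aluminium top, about 60 g; belongs on the card with the black disc. Loose, standing upright on the bench; this point is at its centre, half-way up; z is up.
- choke_center (a point): choke: ring of copper windings around a small hole on a round black base, 48 mm diameter and 30 mm high overall, straight-sided to the touch, about 90 g; belongs on the card with the copper ring. Loose, standing upright on the bench; this point is at its centre, half-way up; z is up.
- heatsink_center (a point): good heatsink: bare-aluminium finned block, 36 x 36 mm, 34 mm high, no dot on top, about 60 g, can be held across either pair of sides; belongs on the card with the grey comb-edged square. Loose, standing upright on the bench; this point is at its centre, half-way up; z is up. x runs along the fins.
- film_cap_center (a point): film capacitor: yellow block, 42 mm (x) by 22 mm (y), 36 mm high (z), about 50 g; belongs on the card with the yellow oblong. Loose, standing upright on the bench; this point is at its centre, half-way up; z is up. x runs along its long side.
- reject_capacitor_center (a point): same black capacitor, 30 mm diameter, 42 mm high, but with a red dot, 20 mm wide, on its top. A reject: leave it where it stands. Loose, standing upright on the bench; this point is at its centre, half-way up; z is up.
- reject_heatsink_center (a point): same aluminium heatsink, 36 x 36 x 34 mm high, but with a red dot, 20 mm wide, on its top. A reject: leave it where it stands. Loose, standing upright on the bench; this point is at its centre, half-way up; z is up.
- card_disc: fixed white card, 92 x 92 mm, filling one cell of the blue 2 x 2 kit tray. Printed in its middle: a black disc, 40 mm across (place of the capacitor). Origin: centre of its underside, 4 mm above the bench; its top is 4 mm higher. x, y along its edges, z up. Tray and divider walls are 4 mm thick and end 6 mm above the card; card centres are 100 mm apart.
- card_ring: fixed white card, 92 x 92 mm, filling one cell of the blue 2 x 2 kit tray. Printed in its middle: a copper-brown ring, 58 mm outside, 20 mm inside (place of the choke). Origin: centre of its underside, 4 mm above the bench; its top is 4 mm higher. x, y along its edges, z up. Tray and divider walls are 4 mm thick and end 6 mm above the card; card centres are 100 mm apart.
- card_comb: fixed white card, 92 x 92 mm, filling one cell of the blue 2 x 2 kit tray. Printed in its middle: a grey square with comb-like edges, 46 mm (place of the heatsink). Origin: centre of its underside, 4 mm above the bench; its top is 4 mm higher. x, y along its edges, z up. Tray and divider walls are 4 mm thick and end 6 mm above the card; card centres are 100 mm apart.
- card_oblong: fixed white card, 92 x 92 mm, filling one cell of the blue 2 x 2 kit tray. Printed in its middle: a yellow oblong, 52 mm along x by 32 mm along y (place of the film capacitor). Origin: centre of its underside, 4 mm above the bench; its top is 4 mm higher. x, y along its edges, z up. Tray and divider walls are 4 mm thick and end 6 mm above the card; card centres are 100 mm apart.

How it is judged:
At the end, for the whole second after the job is handed in: The four good parts rest upright (0.12 rad) and still, seated (within 4 mm), each on its own card within 12 mm of the middle of its shape, the film capacitor within 0.26 rad of the oblong; both rejects upright and within 30 mm of where they started (horizontal distance between capacitor_center and card_disc below 0.012 m and z of capacitor_center in the frame of card_disc below 0.029 m and angle between each of capacitor_center, choke_center, heatsink_center, film_cap_center, reject_capacitor_center, reject_heatsink_center's own z axis and vertical below 0.12 rad and linear speed of each of capacitor, choke, heatsink, film_cap below 0.01 m/s and horizontal distance between choke_center and card_ring below 0.012 m and z of choke_center in the frame of card_ring below 0.023 m and horizontal distance between heatsink_center and card_comb below 0.012 m and z of heatsink_center in the frame of card_comb below 0.025 m and horizontal distance between film_cap_center and card_oblong below 0.012 m and z of film_cap_center in the frame of card_oblong below 0.026 m and angle between the x axis of film_cap_center and the x axis of card_oblong, either way round below 0.26 rad and distance of each of reject_capacitor_center, reject_heatsink_center from where it was at the start of the episode below 0.03 m); the robot touches nothing.
It also fails if it takes over 102 s, if anything falls off the work surface, if the arm or the gripper's body presses on something with over 40 N, if the wrist force passes 120 N, or if a joint passes its speed limit or range.

### The arm

A 7-joint arm with a two-finger parallel gripper is mounted at the origin on the work surface. World frame = base frame: x ahead of the robot, y to its left, z up, the work surface at z = 0. Lengths are in m, angles in rad, forces in N, time in s.
With the tool pointing down it reaches from about 0.4 to 0.85 m from the base axis. Payload 10.4 kg.
Tool frame: the origin (TCP) lies midway between the tips of the shut fingers; the grasp point (between the pads) lies 19 mm behind it; z points along the fingers, y is the line along which they close (so a half turn about z gives the same grasp; the last joint's range is limited). The gripper opens to 85 mm and grips with 20 to 120 N. Pads are 22 mm wide; open, the fingers measure 114 mm over their backs; the gripper's body (76 mm by 85 mm) begins 54 mm behind the grasp point. The pads swing forward as they close: fully open they stand 13 mm farther back than shut.
Start: joints at [-1.176, 0.332, -0.065, 1.46, 0.022, 1.35, -0.088], TCP at [0.254, 0.571, 0.231] pointing down, gripper open.
Joint ranges: [-2.6, 2.6], [-0.5, 2.12], [-1.47, 1.34], [0.16, 2.42], [-1.27, 4.41], [0.06, 2.06], [-2.6, 2.6]. Speed limits (rad/s): [2.22, 2.22, 2.79, 2.79, 3.14, 3.14, 3.14].

### API

Orientations are given as a 3x3 rotation matrix whose columns are the frame's x, y, z axes.
In Python, from plant import r gives the robot as it stands.
- The arm moves only by the tool play_rows, never from a script. Its argument "moves" is a list of rows, each an object with "translation": the shift along the world's x, y, z in mm, a list of three; "delta_rot": the turn, a rotation vector about the world's x, y, z in degrees, a list of three; "jaw": the finger opening in mm, from 0 to 85.4. In form: [{"translation": [x, y, z], "delta_rot": [wx, wy, wz], "jaw": jaw}, ...]. A call has 1 to 10 rows; each row is the pose to reach, as a shift and turn from the pose commanded when the call began; what a row does not reach only later rows make up. A row lasts 1/10 s, in which the tool goes at most 50 mm and 8.59 degrees, less where a joint would pass 70% of its speed; a pose out of reach is approached as far as the arm can. A call with a gripper value outside its range is refused whole. The fingers move at their own pace and stop on an object; "newtons" is the grip in N (left out, the last holds). Time passes only in rows, so rows that repeat a pose let the fingers close. It gives the time, the measured TCP pose, the force, the opening and the grip force at its end, in the units of the state.
- r.get_state(): the state, without advancing time (a new reading comes with each control period).
- r.capture(name): name is "scene" or "top" or "wrist"; returns a dict with "frame" (384x512x3 uint8, red, green, blue), "depth" (384x512 float32, m along the optical axis (not along the pixel's ray), 0 where there is no reading), "fx", "fy", "cx", "cy" (pixels), "cam_to_world" (4x4, takes a point from camera to world coordinates); the wrist camera has in their place "hand_eye" (4x4, takes a point from camera to tool coordinates, whose origin is the TCP and whose axes are the flange's). Camera axes: x right, y up, looking along -z (the intrinsics and any distortion apply to the point x, -y, -z); pixel columns grow to the right and rows downward; lengths in m; the calibration is good to about 2 mm. The wrist camera is an equidistant fisheye: a pixel r from the principal point sees the ray r / f radians off the axis. A picture is of the moment at which its call begins: read the wrist's pose just before it.
- r.job_done(): hands the job in; it is judged then, once.
The state is a dict: "time_s": time; "joints": joint angles; "joint_vel": joint speeds; "tau": joint torques, N m; "eef_pos": TCP position; "tool_rot": TCP orientation; "ft_force": force on the tool from outside, world axes, zero at the start; "torque": the same for the moment, N m; "grip_width": opening from 0.0 (shut) to 1.0 (fully open); "finger_force": force on a finger pad.
Only numpy, scipy, OpenCV 4.12 (cv2) and the standard library are available. Lean on these libraries where they do the work, as an engineer would, in place of code of your own. Each camera call takes 0.05 s, during which the arm holds its last target. There are 200 camera calls.

## Working session

There is one attempt and no reset: what is moved stays moved. The work goes in short steps, Python scripts to look and compute and a tool call to move; the robot and the scene stay as the last step left them, time stands still between calls to the robot, and variables do not carry over. Pictures are saved under pics/ and viewed, at most 14 in all, crops included, and the job is handed in when it is done.

Besides the shell and the picture viewer there is one more tool, called after "Call:" as name(argument=value, ...) on one line, values as JSON. play_rows: Moves the arm, as the interface text tells. Its arguments: {"type":"object","properties":{"moves":{"type":"array","items":{"type":"object","properties":{"translation":{"type":"array","items":{"type":"number"}},"delta_rot":{"type":"array","items":{"type":"number"}},"jaw":{"type":"number"}}}},"newtons":{"type":"number"}},"required":["moves"]}

```bash
mkdir -p pics; ls
cat > h.py <<'E'
import numpy as np, cv2
from plant import r
def snap(n,f):
    c=r.capture(n); cv2.imwrite('pics/%s.png'%f,cv2.cvtColor(c['frame'],cv2.COLOR_RGB2BGR)); np.save('%s.npy'%f,c,allow_pickle=True); return c
def pt(c,u,v,z=None):
    T=c['cam_to_world']; d=np.array([(u-c['cx'])/c['fx'],-(v-c['cy'])/c['fy'],-1.]); w=T[:3,:3]@d
    if z is None: s=c['depth'][int(round(v)),int(round(u))]
    else: s=(z-T[2,3])/w[2]
    return T[:3,3]+s*w
E
python3 - <<'E'
from h import *
c=snap('top','top1'); snap('scene','scene1')
print(c['cam_to_world'],c['fx'],c['cx'],c['cy']); s=r.get_state(); print(s)
cv2.imwrite('pics/top1b.png',cv2.resize(cv2.imread('pics/top1.png'),(800,600),interpolation=cv2.INTER_CUBIC))
E
```

```text
pics
[[-0.01687327  0.99328352 -0.11446894  0.43470819]
 [-0.99984342 -0.01615169  0.00722836 -0.01115517]
 [ 0.00533094  0.11457298  0.99340053  0.87092825]
 [ 0.          0.          0.          1.        ]] 359.4640488372664 256.01506905667446 201.27287564692747
{'time_s': 0.1, 'joints': array([-1.17559243,  0.33280989, -0.06468221,  1.46085526,  0.02158706,
        1.34990827, -0.08846243]), 'joint_vel': array([-0.00241884,  0.0004955 , -0.00069852, -0.00182105,  0.00260323,
       -0.00101994, -0.00209352]), 'tau': array([ 4.01942625e-04, -6.26750994e+01,  4.81331663e-02, -3.92428851e+01,
        1.61723373e-02,  6.89931825e-03,  3.57503654e-05]), 'eef_pos': array([0.25346794, 0.57092571, 0.23059568]), 'tool_rot': array([[-9.13997279e-01,  4.05720037e-01, -4.74189393e-04],
       [ 4.05720311e-01,  9.13996499e-01, -1.19543328e-03],
       [-5.16037901e-05, -1.28501103e-03, -9.99999173e-01]]), 'ft_force': array([-0.31621511, -0.31282603, -0.36471534]), 'torque': array([-0.031184  , -0.00615579, -0.04930374]), 'finger_force': 0.0, 'grip_width': 1.0017036948900004}
```

View pics/top1b.png

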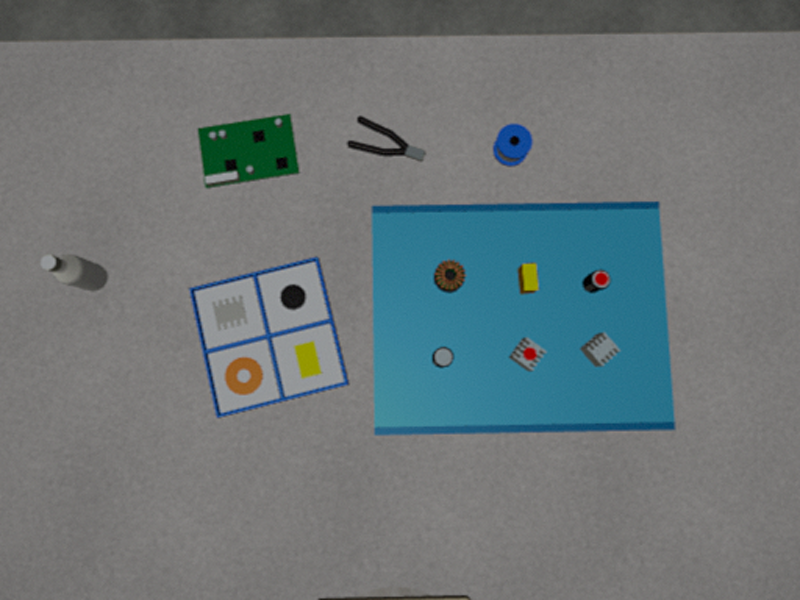

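View pics/scene1.png

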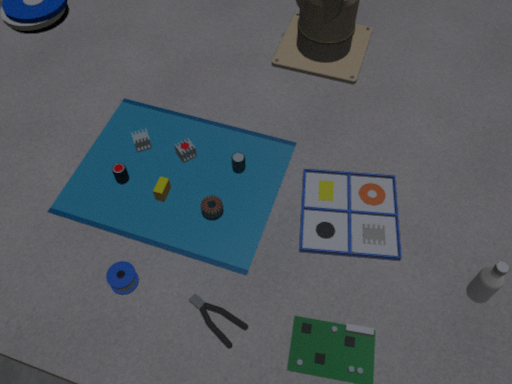

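The top view (800x600) shows the tray at left: comb card (230,312), disc (293,297), ring (244,376), oblong (308,359). Parts on the blue mat: choke (450,275), film (529,278), good cap (443,356), good heatsink (601,349). The rejects have red dots at (601,279) and (530,353).

Run:
```python
from h import *
c=np.load('top1.npy',allow_pickle=True).item()
img=cv2.cvtColor(c['frame'],cv2.COLOR_RGB2HSV)
H,W=c['depth'].shape
T=c['cam_to_world'];v,u=np.mgrid[:H,:W]
d=np.stack([(u-c['cx'])/c['fx'],-(v-c['cy'])/c['fy'],-np.ones_like(u)],-1)
P=T[:3,3]+(d@T[:3,:3].T)*c['depth'][...,None]
np.save('P1.npy',P)
hs={'choke':(450,275,.03),'film':(529,278,.036),'rejcap':(601,279,.042),'cap':(443,356,.042),'rejhs':(530,353,.034),'hs':(601,349,.034)}
for n,(a,b,h) in hs.items():
    a=int(a*.64);b=int(b*.64);w=slice(b-20,b+21),slice(a-20,a+21)
    Q=P[w].reshape(-1,3);m=abs(Q[:,2]-h)<.006;Q=Q[m]
    R=cv2.minAreaRect((Q[:,:2]*1000).astype(np.float32))
    print(n,m.sum(),'z %.4f'%np.median(Q[:,2]),'rect',np.round(R[0],1),np.round(R[1],1),round(R[2],1), 'mean',np.round(Q.mean(0)*1000,1))
for n,a,b in [('comb',230,312),('disc',293,297),('ring',244,376),('oblong',308,359)]:
    p=pt(c,a*.64,b*.64,.008);print(n,np.round(p*1000),P[int(b*.64),int(a*.64)])
o=np.concatenate([cv2.resize(cv2.cvtColor(c['frame'],cv2.COLOR_RGB2BGR)[y:y+112,x:x+w],None,fx=s,fy=s,interpolation=cv2.INTER_CUBIC)[:448,:400] for y,x,w,s in [(160,115,112,4)]],1)
cv2.imwrite('pics/tray.png',cv2.resize(cv2.cvtColor(c['frame'],cv2.COLOR_RGB2BGR)[160:270,115:230],None,fx=5,fy=5,interpolation=cv2.INTER_CUBIC))
cv2.imwrite('pics/parts.png',cv2.resize(cv2.cvtColor(c['frame'],cv2.COLOR_RGB2BGR)[155:245,270:405],None,fx=5.9,fy=5.9,interpolation=cv2.INTER_CUBIC))
```

```text
choke 221 z 0.0288 rect [592.7 -95.3] [44.2 44. ] 69.8 mean [592.3 -95.   28.4]
film 165 z 0.0354 rect [ 585.4 -215.1] [40.9 22. ] 2.6 mean [ 585.2 -214.5   35.3]
rejcap 132 z 0.0423 rect [ 578.6 -318.5] [28.1 27.4] 1.2 mean [ 578.8 -317.9   42.2]
cap 133 z 0.0418 rect [467.3 -80.6] [28.1 27.8] 88.5 mean [466.6 -80.1  41.6]
rejhs 206 z 0.0334 rect [ 469.7 -209.4] [36. 36.] 53.0 mean [ 469.1 -209.1   33.4]
hs 213 z 0.0333 rect [ 475.1 -320.1] [35.9 37.1] 39.2 mean [ 474.7 -319.8   33. ]
comb [542. 245.   8.] [0.54417285 0.24617954 0.00620381]
disc [564. 148.   8.] [0.56437767 0.14932607 0.00782079]
ring [444. 222.   8.] [0.44509816 0.22201463 0.00971358]
oblong [468. 125.   8.] [0.46966851 0.12496547 0.00763527]
```

View pics/tray.png

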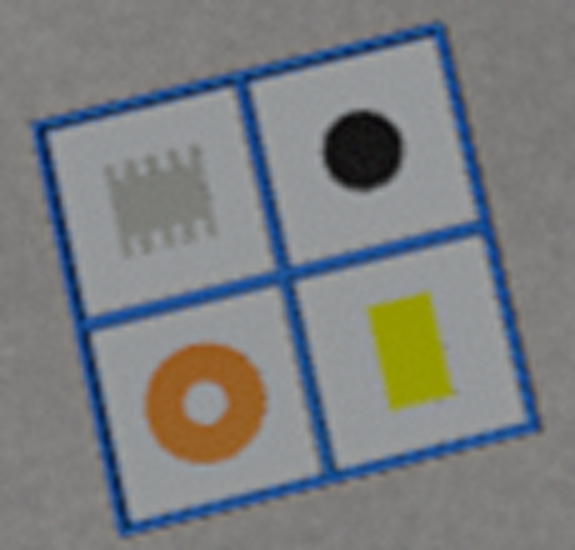

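View pics/parts.png

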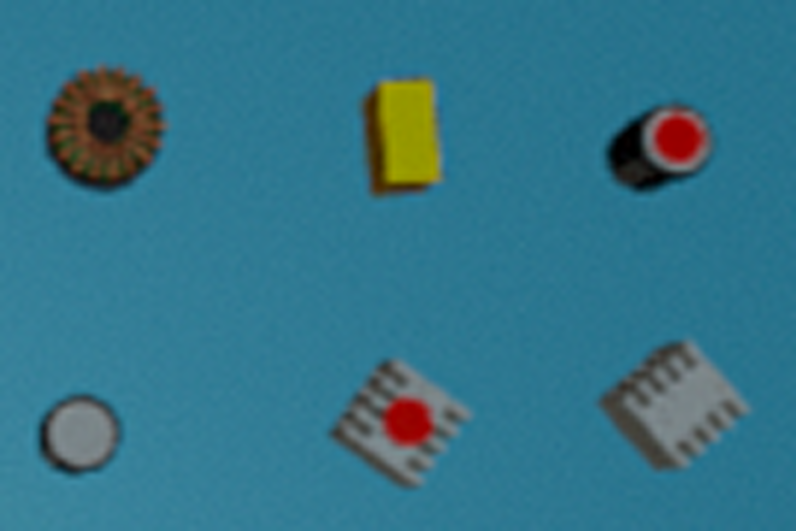

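Crop readings: the oblong's corners give a centre of (411,351.5), with disc (363,150), ring (206,404) and comb (162,201). The tray is turned about 12°. The parts crop confirms the dot-free cap at lower left and the dot-free heatsink at lower right.

Run:
```python
from h import *
c=np.load('top1.npy',allow_pickle=True).item()
k=[('oblong',411,351.5),('disc',363,150),('ring',206,404),('comb',162,201)]
X={n:pt(c,(a+.5)/5-.5+115,(b+.5)/5-.5+160,.008)*1000 for n,a,b in k}
m=sum(X.values())/4
for n in X: print(n,np.round(X[n],1))
a=[np.degrees(np.arctan2(*(X[p]-X[q])[[1,0]])) for p,q in [('disc','oblong'),('comb','ring')]]+[np.degrees(np.arctan2(*(X[p]-X[q])[[1,0]]))-90 for p,q in [('comb','disc'),('ring','oblong')]]
print(m,a,np.linalg.norm(X['comb']-X['disc']),np.linalg.norm(X['disc']-X['oblong']))
```

```text
oblong [467.5 125.4   8. ]
disc [565.3 148.8   8. ]
ring [444.2 222.9   8. ]
comb [542.  245.6   8. ]
[504.75337374 185.68653279   8.        ] [np.float64(13.472222046621164), np.float64(13.04804413429211), np.float64(13.547073668997399), np.float64(13.451442407272609)] 99.56685780003762 100.5769864815948
```

Call:
play_rows(moves=[{"translation": [332, -786, -80], "delta_rot": [0, 0, 26.5], "jaw": 60}, {"translation": [332, -786, -80], "delta_rot": [0, 0, 26.5], "jaw": 60}, {"translation": [332, -786, -80], "delta_rot": [0, 0, 26.5], "jaw": 60}, {"translation": [332, -786, -80], "delta_rot": [0, 0, 26.5], "jaw": 60}, {"translation": [332, -786, -80], "delta_rot": [0, 0, 26.5], "jaw": 60}, {"translation": [332, -786, -80], "delta_rot": [0, 0, 26.5], "jaw": 60}, {"translation": [332, -786, -80], "delta_rot": [0, 0, 26.5], "jaw": 60}, {"translation": [332, -786, -80], "delta_rot": [0, 0, 26.5], "jaw": 60}, {"translation": [332, -786, -80], "delta_rot": [0, 0, 26.5], "jaw": 60}, {"translation": [332, -786, -80], "delta_rot": [0, 0, 26.5], "jaw": 60}], newtons=40)

```text
time_s: 1.1
eef_pos: [0.447, 0.1118, 0.1846]
tool_rot: [[-0.999, -0.045, 0.0], [-0.045, 0.999, 0.0], [-0.0, 0.0, -1.0]]
ft_force: [1.2, 0.9, -0.4]
grip_width: 0.706
finger_force: 0.0
```

Call:
play_rows(moves=[{"translation": [138, -325, -75], "delta_rot": [0, 0, 0], "jaw": 60}, {"translation": [138, -325, -75], "delta_rot": [0, 0, 0], "jaw": 60}, {"translation": [138, -325, -75], "delta_rot": [0, 0, 0], "jaw": 60}, {"translation": [138, -325, -75], "delta_rot": [0, 0, 0], "jaw": 60}, {"translation": [138, -325, -75], "delta_rot": [0, 0, 0], "jaw": 60}, {"translation": [138, -325, -75], "delta_rot": [0, 0, 0], "jaw": 60}, {"translation": [138, -325, -75], "delta_rot": [0, 0, 0], "jaw": 60}, {"translation": [138, -325, -75], "delta_rot": [0, 0, 0], "jaw": 60}, {"translation": [138, -325, -75], "delta_rot": [0, 0, 0], "jaw": 60}, {"translation": [138, -325, -75], "delta_rot": [0, 0, 0], "jaw": 60}])

```text
time_s: 2.1
eef_pos: [0.5847, -0.21, 0.1095]
tool_rot: [[-0.999, -0.045, -0.001], [-0.045, 0.999, 0.001], [0.001, 0.001, -1.0]]
ft_force: [-0.1, 0.0, 1.0]
grip_width: 0.696
finger_force: 0.0
```

```bash
cat >> h.py <<'E'
def wproj(c,s,p):
    q=np.asarray(s['tool_rot']).T@(np.asarray(p)-s['eef_pos']); H=c['hand_eye']; q=H[:3,:3].T@(q-H[:3,3])
    x,y,z=q[0],-q[1],-q[2]; rr=np.hypot(x,y); t=np.arctan2(rr,z); return c['cx']+c['fx']*t*x/rr, c['cy']+c['fy']*t*y/rr
def where():
    s=r.get_state(); R=s['tool_rot']; print(np.round(s['eef_pos']*1000,1),'psi %.1f'%np.degrees(np.arctan2(R[1,1],R[0,1])),'w %.3f'%s['grip_width'],'ff',s['finger_force'],s['ft_force'].round(1),s['time_s'],s['joints'].round(2)); return s
def wlook(f,pts):
    s=where(); c=snap('wrist',f); im=cv2.resize(cv2.imread('pics/%s.png'%f),None,fx=1.5,fy=1.5)
    for p in pts: u,v=wproj(c,s,p); cv2.drawMarker(im,(int(u*1.5),int(v*1.5)),(255,0,255),0,10)
    cv2.imwrite('pics/%s.png'%f,im)
E
python3 - <<'E'
from h import *
w=np.array([np.cos(np.radians(2.6)),np.sin(np.radians(2.6))]);l=np.array([-w[1],w[0]]);C=np.array([.5854,-.2151])
wlook('w1',[np.r_[C+a*.021*w+b*.011*l,.036] for a in(-1,1) for b in(-1,1)])
E
```

```text
[ 584.7 -210.   109.5] psi 92.6 w 0.696 ff 0.0 [-0.1  0.   1. ] 2.1 [-0.13  0.45  0.51  1.64 -0.24  1.12  2.07]
```

View pics/w1.png

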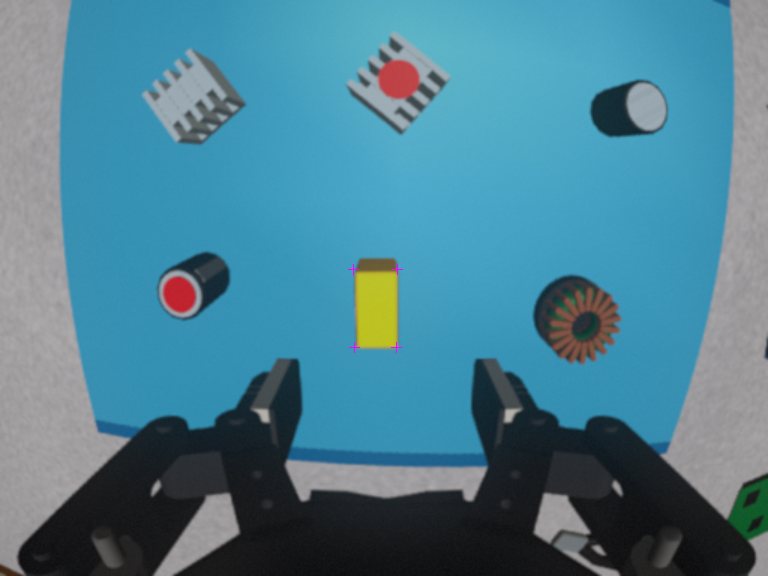

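The wrist view shows the film cap at (376,308), and the projected corners agree within 1 mm. The top-camera positions can be trusted, so I descend.

Call:
play_rows(moves=[{"translation": [0, -4, -40], "delta_rot": [0, 0, 0], "jaw": 60}, {"translation": [0, -4, -80], "delta_rot": [0, 0, 0], "jaw": 60}, {"translation": [0, -4, -106], "delta_rot": [0, 0, 0], "jaw": 60}, {"translation": [0, -4, -106], "delta_rot": [0, 0, 0], "jaw": 60}, {"translation": [0, -4, -106], "delta_rot": [0, 0, 0], "jaw": 15}, {"translation": [0, -4, -106], "delta_rot": [0, 0, 0], "jaw": 15}, {"translation": [0, -4, -106], "delta_rot": [0, 0, 0], "jaw": 15}, {"translation": [0, -4, -106], "delta_rot": [0, 0, 0], "jaw": 15}, {"translation": [0, -4, -106], "delta_rot": [0, 0, 0], "jaw": 15}, {"translation": [0, -4, -106], "delta_rot": [0, 0, 0], "jaw": 15}])

```text
time_s: 3.15
eef_pos: [0.5863, -0.2152, 0.0061]
tool_rot: [[-0.999, -0.045, 0.003], [-0.045, 0.999, -0.0], [-0.003, -0.0, -1.0]]
ft_force: [-1.7, 2.4, 9.6]
grip_width: 0.25
finger_force: 40.7
```

Call:
play_rows(moves=[{"translation": [0, 0, 40], "delta_rot": [0, 0, 0], "jaw": 15}, {"translation": [0, 0, 80], "delta_rot": [0, 0, 0], "jaw": 15}, {"translation": [-119, 341, 80], "delta_rot": [0, 0, 10.8], "jaw": 15}, {"translation": [-119, 341, 80], "delta_rot": [0, 0, 10.8], "jaw": 15}, {"translation": [-119, 341, 80], "delta_rot": [0, 0, 10.8], "jaw": 15}, {"translation": [-119, 341, 80], "delta_rot": [0, 0, 10.8], "jaw": 15}, {"translation": [-119, 341, 80], "delta_rot": [0, 0, 10.8], "jaw": 15}, {"translation": [-119, 341, 80], "delta_rot": [0, 0, 10.8], "jaw": 15}, {"translation": [-119, 341, 80], "delta_rot": [0, 0, 10.8], "jaw": 15}, {"translation": [-119, 341, 80], "delta_rot": [0, 0, 10.8], "jaw": 15}])

```text
time_s: 4.15
eef_pos: [0.4641, 0.1315, 0.0847]
tool_rot: [[-0.971, -0.238, 0.001], [-0.238, 0.971, 0.003], [-0.001, 0.002, -1.0]]
ft_force: [0.1, -0.5, -0.8]
grip_width: 0.248
finger_force: 39.5
```

Call:
play_rows(moves=[{"translation": [0, 0, 0], "delta_rot": [0, 0, 0], "jaw": 15}, {"translation": [0, 0, 0], "delta_rot": [0, 0, 0], "jaw": 15}, {"translation": [0, 0, 0], "delta_rot": [0, 0, 0], "jaw": 15}])

```text
time_s: 4.45
eef_pos: [0.4665, 0.1242, 0.084]
tool_rot: [[-0.974, -0.229, 0.001], [-0.229, 0.974, -0.0], [-0.0, -0.0, -1.0]]
ft_force: [0.7, 0.4, -0.7]
grip_width: 0.253
finger_force: 39.5
```

```bash
python3 -c "
from h import *
where()"
```

```text
[466.5 124.2  84. ] psi 103.2 w 0.253 ff 39.48004424571991 [ 0.7  0.4 -0.7] 4.45 [-0.65  0.16  0.32  2.01 -0.06  0.97  1.5 ]
```

Call:
play_rows(moves=[{"translation": [2, 1, -40], "delta_rot": [0, 0, 0], "jaw": 15}, {"translation": [2, 1, -60], "delta_rot": [0, 0, 0], "jaw": 15}, {"translation": [2, 1, -66], "delta_rot": [0, 0, 0], "jaw": 15}, {"translation": [2, 1, -69], "delta_rot": [0, 0, 0], "jaw": 15}, {"translation": [2, 1, -69], "delta_rot": [0, 0, 0], "jaw": 15}, {"translation": [2, 1, -69], "delta_rot": [0, 0, 0], "jaw": 15}])

```text
time_s: 5.05
eef_pos: [0.4687, 0.1269, 0.0158]
tool_rot: [[-0.973, -0.231, 0.002], [-0.231, 0.973, 0.001], [-0.002, 0.0, -1.0]]
ft_force: [0.4, 0.4, -0.8]
grip_width: 0.253
finger_force: 39.5
```

Call:
play_rows(moves=[{"translation": [0, -1, -2], "delta_rot": [0, 0, 0], "jaw": 15}, {"translation": [0, -1, -2], "delta_rot": [0, 0, 0], "jaw": 15}, {"translation": [0, -1, -2], "delta_rot": [0, 0, 0], "jaw": 45}, {"translation": [0, -1, -2], "delta_rot": [0, 0, 0], "jaw": 45}, {"translation": [0, -1, -2], "delta_rot": [0, 0, 0], "jaw": 45}, {"translation": [0, -1, -2], "delta_rot": [0, 0, 0], "jaw": 45}, {"translation": [0, -1, 38], "delta_rot": [0, 0, 0], "jaw": 45}, {"translation": [0, -1, 78], "delta_rot": [0, 0, 0], "jaw": 45}, {"translation": [0, -1, 98], "delta_rot": [0, 0, 0], "jaw": 45}, {"translation": [0, -1, 98], "delta_rot": [0, 0, 0], "jaw": 45}])

```text
time_s: 6.05
eef_pos: [0.4696, 0.1265, 0.1157]
tool_rot: [[-0.973, -0.231, 0.005], [-0.231, 0.973, 0.003], [-0.005, 0.001, -1.0]]
ft_force: [0.2, 0.4, -0.1]
grip_width: 0.528
finger_force: 0.0
```

Run:
```python
from h import *
a=np.radians(13.4);w=np.array([np.cos(a),np.sin(a)]);l=np.array([-w[1],w[0]]);C=np.array([.4675,.1254])
wlook('w2',[np.r_[C+a*.021*w+b*.011*l,.044] for a in(-1,1) for b in(-1,1)])
```

```text
[469.6 126.5 115.7] psi 103.4 w 0.528 ff 0.0 [ 0.2  0.4 -0.1] 6.05 [-0.66  0.12  0.33  1.98 -0.05  1.04  1.49]
```

View pics/w2.png

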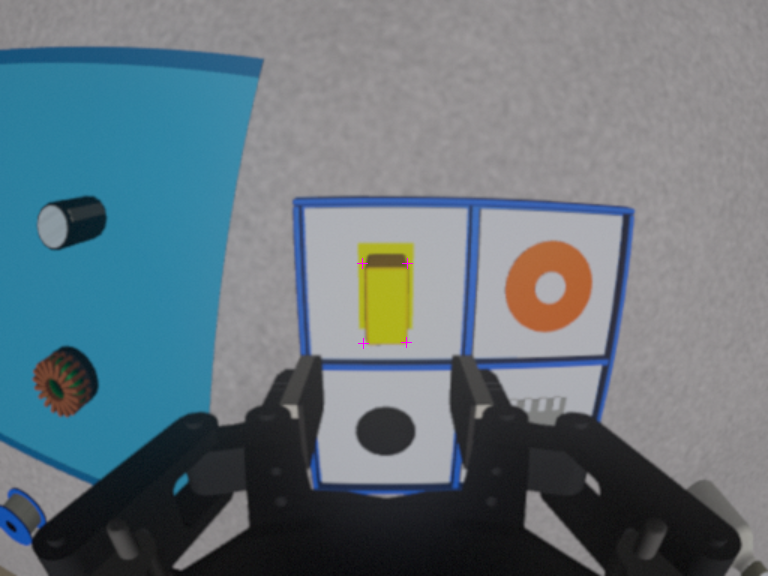

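The film cap stands at (386,304), matching its markers to about 2 mm. Next is the capacitor.

Call:
play_rows(moves=[{"translation": [-2, -206, -20], "delta_rot": [0, 0, 0], "jaw": 55}, {"translation": [-2, -206, -20], "delta_rot": [0, 0, 0], "jaw": 55}, {"translation": [-2, -206, -20], "delta_rot": [0, 0, 0], "jaw": 55}, {"translation": [-2, -206, -20], "delta_rot": [0, 0, 0], "jaw": 55}, {"translation": [-2, -206, -20], "delta_rot": [0, 0, 0], "jaw": 55}, {"translation": [-2, -206, -20], "delta_rot": [0, 0, 0], "jaw": 55}, {"translation": [-2, -206, -20], "delta_rot": [0, 0, 0], "jaw": 55}, {"translation": [-2, -206, -20], "delta_rot": [0, 0, 0], "jaw": 55}])

```text
time_s: 6.9
eef_pos: [0.4658, -0.0785, 0.0924]
tool_rot: [[-0.972, -0.234, -0.001], [-0.234, 0.972, 0.0], [0.001, 0.0, -1.0]]
ft_force: [-0.3, 0.2, -0.5]
grip_width: 0.643
finger_force: 0.0
```

Call:
play_rows(moves=[{"translation": [1, -1, -40], "delta_rot": [0, 0, 0], "jaw": 55}, {"translation": [1, -1, -75], "delta_rot": [0, 0, 0], "jaw": 55}, {"translation": [1, -1, -84], "delta_rot": [0, 0, 0], "jaw": 55}, {"translation": [1, -1, -84], "delta_rot": [0, 0, 0], "jaw": 55}, {"translation": [1, -1, -84], "delta_rot": [0, 0, 0], "jaw": 22}, {"translation": [1, -1, -84], "delta_rot": [0, 0, 0], "jaw": 22}, {"translation": [1, -1, -84], "delta_rot": [0, 0, 0], "jaw": 22}, {"translation": [1, -1, -84], "delta_rot": [0, 0, 0], "jaw": 22}, {"translation": [1, -1, -84], "delta_rot": [0, 0, 0], "jaw": 22}])

```text
time_s: 7.8
eef_pos: [0.4681, -0.0809, 0.0105]
tool_rot: [[-0.973, -0.231, 0.003], [-0.231, 0.973, 0.001], [-0.003, 0.0, -1.0]]
ft_force: [-1.2, 0.4, 7.3]
grip_width: 0.337
finger_force: 39.2
```

Call:
play_rows(moves=[{"translation": [0, 0, 40], "delta_rot": [0, 0, 0], "jaw": 22}, {"translation": [0, 0, 80], "delta_rot": [0, 0, 0], "jaw": 22}, {"translation": [97, 230, 80], "delta_rot": [0, 0, 0], "jaw": 22}, {"translation": [97, 230, 80], "delta_rot": [0, 0, 0], "jaw": 22}, {"translation": [97, 230, 80], "delta_rot": [0, 0, 0], "jaw": 22}, {"translation": [97, 230, 80], "delta_rot": [0, 0, 0], "jaw": 22}, {"translation": [97, 230, 80], "delta_rot": [0, 0, 0], "jaw": 22}, {"translation": [97, 230, 80], "delta_rot": [0, 0, 0], "jaw": 22}, {"translation": [97, 230, 80], "delta_rot": [0, 0, 0], "jaw": 22}, {"translation": [97, 230, 80], "delta_rot": [0, 0, 0], "jaw": 22}])

```text
time_s: 8.8
eef_pos: [0.5639, 0.1476, 0.0894]
tool_rot: [[-0.973, -0.23, 0.001], [-0.23, 0.973, -0.0], [-0.0, -0.0, -1.0]]
ft_force: [0.3, 0.1, -0.3]
grip_width: 0.343
finger_force: 39.8
```

Call:
play_rows(moves=[{"translation": [0, 0, 0], "delta_rot": [0, 0, 0], "jaw": 22}, {"translation": [0, 0, 0], "delta_rot": [0, 0, 0], "jaw": 22}])

```text
time_s: 9.0
eef_pos: [0.5639, 0.1478, 0.0892]
tool_rot: [[-0.973, -0.229, 0.0], [-0.229, 0.973, 0.0], [-0.0, 0.0, -1.0]]
ft_force: [-0.4, 0.1, -1.1]
grip_width: 0.338
finger_force: 39.8
```

Call:
play_rows(moves=[{"translation": [1, 1, -40], "delta_rot": [0, 0, 0], "jaw": 22}, {"translation": [1, 1, -62], "delta_rot": [0, 0, 0], "jaw": 22}, {"translation": [1, 1, -68], "delta_rot": [0, 0, 0], "jaw": 22}, {"translation": [1, 1, -70], "delta_rot": [0, 0, 0], "jaw": 22}, {"translation": [1, 1, -70], "delta_rot": [0, 0, 0], "jaw": 22}])

```text
time_s: 9.5
eef_pos: [0.5654, 0.1496, 0.0196]
tool_rot: [[-0.973, -0.231, 0.001], [-0.231, 0.973, 0.0], [-0.001, 0.0, -1.0]]
ft_force: [0.2, 0.2, -1.0]
grip_width: 0.337
finger_force: 40.0
```

Call:
play_rows(moves=[{"translation": [0, 0, -1], "delta_rot": [0, 0, 0], "jaw": 22}, {"translation": [0, 0, -1], "delta_rot": [0, 0, 0], "jaw": 50}, {"translation": [0, 0, -1], "delta_rot": [0, 0, 0], "jaw": 50}, {"translation": [0, 0, -1], "delta_rot": [0, 0, 0], "jaw": 50}, {"translation": [0, 0, -1], "delta_rot": [0, 0, 0], "jaw": 50}, {"translation": [0, 0, 39], "delta_rot": [0, 0, 0], "jaw": 50}, {"translation": [0, 0, 80], "delta_rot": [0, 0, 0], "jaw": 50}, {"translation": [27, -245, 80], "delta_rot": [0, 0, 0], "jaw": 75}, {"translation": [27, -245, 80], "delta_rot": [0, 0, 0], "jaw": 75}, {"translation": [27, -245, 80], "delta_rot": [0, 0, 0], "jaw": 75}])

```text
time_s: 10.5
eef_pos: [0.5814, -0.0006, 0.0994]
tool_rot: [[-0.973, -0.232, 0.001], [-0.232, 0.973, 0.0], [-0.001, 0.0, -1.0]]
ft_force: [0.8, -0.3, 0.4]
grip_width: 0.877
finger_force: 0.0
```

Call:
play_rows(moves=[{"translation": [15, -130, 0], "delta_rot": [0, 0, 0], "jaw": 75}, {"translation": [15, -130, 0], "delta_rot": [0, 0, 0], "jaw": 75}, {"translation": [15, -130, 0], "delta_rot": [0, 0, 0], "jaw": 75}, {"translation": [15, -130, 0], "delta_rot": [0, 0, 0], "jaw": 75}, {"translation": [15, -130, 0], "delta_rot": [0, 0, 0], "jaw": 75}])

```text
time_s: 11.0
eef_pos: [0.5961, -0.1296, 0.0987]
tool_rot: [[-0.973, -0.23, -0.0], [-0.23, 0.973, 0.0], [0.0, 0.0, -1.0]]
ft_force: [0.1, 0.9, -0.8]
grip_width: 0.884
finger_force: 0.0
```

Call:
play_rows(moves=[{"translation": [-3, 34, 0], "delta_rot": [0, 0, 0], "jaw": 75}, {"translation": [-3, 34, 0], "delta_rot": [0, 0, 0], "jaw": 75}, {"translation": [-3, 34, -40], "delta_rot": [0, 0, 0], "jaw": 75}, {"translation": [-3, 34, -80], "delta_rot": [0, 0, 0], "jaw": 75}, {"translation": [-3, 34, -96], "delta_rot": [0, 0, 0], "jaw": 75}, {"translation": [-3, 34, -96], "delta_rot": [0, 0, 0], "jaw": 75}, {"translation": [-3, 34, -96], "delta_rot": [0, 0, 0], "jaw": 40}, {"translation": [-3, 34, -96], "delta_rot": [0, 0, 0], "jaw": 40}, {"translation": [-3, 34, -96], "delta_rot": [0, 0, 0], "jaw": 40}, {"translation": [-3, 34, -96], "delta_rot": [0, 0, 0], "jaw": 40}])

```text
time_s: 12.0
eef_pos: [0.5948, -0.0952, 0.005]
tool_rot: [[-0.973, -0.231, 0.003], [-0.231, 0.973, 0.0], [-0.003, -0.0, -1.0]]
ft_force: [-0.8, 1.7, 7.8]
grip_width: 0.548
finger_force: 41.1
```

Call:
play_rows(moves=[{"translation": [0, 0, 0], "delta_rot": [0, 0, 0], "jaw": 40}, {"translation": [0, 0, 0], "delta_rot": [0, 0, 0], "jaw": 40}])

```text
time_s: 12.2
eef_pos: [0.5948, -0.0952, 0.005]
tool_rot: [[-0.973, -0.231, 0.003], [-0.231, 0.973, 0.0], [-0.004, -0.0, -1.0]]
ft_force: [-1.5, 0.5, 7.5]
grip_width: 0.549
finger_force: 41.1
```

Call:
play_rows(moves=[{"translation": [0, 0, 40], "delta_rot": [0, 0, 0], "jaw": 40}, {"translation": [0, 0, 85], "delta_rot": [0, 0, 0], "jaw": 40}, {"translation": [-149, 318, 85], "delta_rot": [0, 0, 0], "jaw": 40}, {"translation": [-149, 318, 85], "delta_rot": [0, 0, 0], "jaw": 40}, {"translation": [-149, 318, 85], "delta_rot": [0, 0, 0], "jaw": 40}, {"translation": [-149, 318, 85], "delta_rot": [0, 0, 0], "jaw": 40}, {"translation": [-149, 318, 85], "delta_rot": [0, 0, 0], "jaw": 40}, {"translation": [-149, 318, 85], "delta_rot": [0, 0, 0], "jaw": 40}, {"translation": [-149, 318, 85], "delta_rot": [0, 0, 0], "jaw": 40}, {"translation": [-149, 318, 85], "delta_rot": [0, 0, 0], "jaw": 40}])

```text
time_s: 13.2
eef_pos: [0.4413, 0.2296, 0.0889]
tool_rot: [[-0.971, -0.24, 0.0], [-0.24, 0.971, 0.003], [-0.001, 0.003, -1.0]]
ft_force: [0.3, -0.5, 0.1]
grip_width: 0.549
finger_force: 41.8
```

Call:
play_rows(moves=[{"translation": [0, 0, 0], "delta_rot": [0, 0, 0], "jaw": 40}, {"translation": [0, 0, 0], "delta_rot": [0, 0, 0], "jaw": 40}, {"translation": [0, 0, 0], "delta_rot": [0, 0, 0], "jaw": 40}])

```text
time_s: 13.5
eef_pos: [0.4451, 0.2214, 0.0881]
tool_rot: [[-0.974, -0.229, 0.001], [-0.229, 0.974, 0.0], [-0.001, -0.0, -1.0]]
ft_force: [0.9, 0.2, -1.5]
grip_width: 0.549
finger_force: 41.8
```

Target TCP is (446,223), z about 13.

Call:
play_rows(moves=[{"translation": [1, 1, -40], "delta_rot": [0, 0, 0], "jaw": 40}, {"translation": [1, 1, -66], "delta_rot": [0, 0, 0], "jaw": 40}, {"translation": [1, 1, -72], "delta_rot": [0, 0, 0], "jaw": 40}, {"translation": [1, 1, -74], "delta_rot": [0, 0, 0], "jaw": 40}, {"translation": [1, 1, -74], "delta_rot": [0, 0, 0], "jaw": 40}])

```text
time_s: 14.0
eef_pos: [0.4461, 0.2237, 0.0147]
tool_rot: [[-0.973, -0.23, 0.001], [-0.23, 0.973, 0.001], [-0.001, 0.0, -1.0]]
ft_force: [-0.5, -0.9, -1.3]
grip_width: 0.55
finger_force: 41.9
```

Call:
play_rows(moves=[{"translation": [0, 0, -1], "delta_rot": [0, 0, 0], "jaw": 40}, {"translation": [0, 0, -1], "delta_rot": [0, 0, 0], "jaw": 64}, {"translation": [0, 0, -1], "delta_rot": [0, 0, 0], "jaw": 64}, {"translation": [0, 0, -1], "delta_rot": [0, 0, 0], "jaw": 64}, {"translation": [0, 0, -1], "delta_rot": [0, 0, 0], "jaw": 64}, {"translation": [0, 0, 39], "delta_rot": [0, 0, 0], "jaw": 64}, {"translation": [0, 0, 85], "delta_rot": [0, 0, 0], "jaw": 64}, {"translation": [14, -270, 85], "delta_rot": [0, 0, -64.2], "jaw": 64}, {"translation": [14, -270, 85], "delta_rot": [0, 0, -64.2], "jaw": 64}, {"translation": [14, -270, 85], "delta_rot": [0, 0, -64.2], "jaw": 64}])

```text
time_s: 15.0
eef_pos: [0.453, 0.0726, 0.0993]
tool_rot: [[-0.975, 0.22, 0.001], [0.22, 0.975, 0.001], [-0.001, 0.001, -1.0]]
ft_force: [1.0, -0.7, 0.1]
grip_width: 0.751
finger_force: 0.0
```

```bash
python3 -c "
from h import *
where()"
```

```text
[453.   72.6  99.3] psi 77.3 w 0.751 ff 0.0 [ 1.  -0.7  0.1] 15.0 [-0.7   0.09  0.47  2.06 -0.05  1.    1.14]
```

Call:
play_rows(moves=[{"translation": [22, -392, 0], "delta_rot": [0, 0, -38], "jaw": 64}, {"translation": [22, -392, 0], "delta_rot": [0, 0, -38], "jaw": 64}, {"translation": [22, -392, 0], "delta_rot": [0, 0, -38], "jaw": 64}, {"translation": [22, -392, 0], "delta_rot": [0, 0, -38], "jaw": 64}, {"translation": [22, -392, 0], "delta_rot": [0, 0, -38], "jaw": 64}, {"translation": [22, -392, 0], "delta_rot": [0, 0, -38], "jaw": 64}, {"translation": [22, -392, 0], "delta_rot": [0, 0, -38], "jaw": 64}, {"translation": [22, -392, 0], "delta_rot": [0, 0, -38], "jaw": 64}, {"translation": [22, -392, 0], "delta_rot": [0, 0, -38], "jaw": 64}, {"translation": [22, -392, 0], "delta_rot": [0, 0, -38], "jaw": 64}])

```text
time_s: 16.0
eef_pos: [0.4744, -0.319, 0.0985]
tool_rot: [[-0.635, 0.772, -0.001], [0.772, 0.635, -0.0], [0.0, -0.001, -1.0]]
ft_force: [0.2, 0.6, -0.2]
grip_width: 0.75
finger_force: 0.0
```

Run:
```python
from h import *
a=np.radians(39.2);w=np.array([np.cos(a),np.sin(a)]);l=np.array([-w[1],w[0]]);C=np.array([.4751,-.3201])
wlook('w3',[np.r_[C+a*.018*w+b*.018*l,.034] for a in(-1,1) for b in(-1,1)])
```

```text
[ 474.4 -319.    98.5] psi 39.5 w 0.750 ff 0.0 [ 0.2  0.6 -0.2] 16.0 [-0.11  0.4   0.76  1.79 -0.31  1.07  1.45]
```

View pics/w3.png

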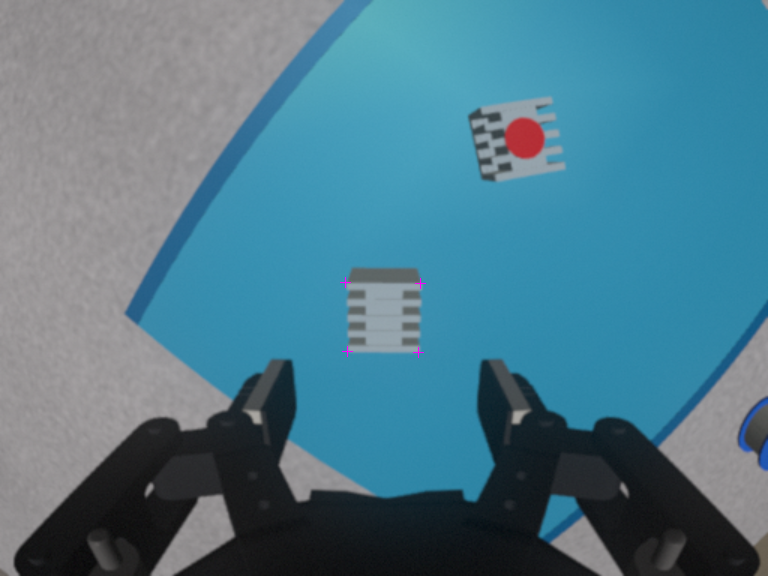

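The heatsink is at (384,317), dot-free and square with the jaws, and the markers match. I descend to z about 4.

Call:
play_rows(moves=[{"translation": [0, -1, -40], "delta_rot": [0, 0, 0], "jaw": 64}, {"translation": [0, -1, -80], "delta_rot": [0, 0, 0], "jaw": 64}, {"translation": [0, -1, -94], "delta_rot": [0, 0, 0], "jaw": 64}, {"translation": [0, -1, -94], "delta_rot": [0, 0, 0], "jaw": 64}, {"translation": [0, -1, -94], "delta_rot": [0, 0, 0], "jaw": 28}, {"translation": [0, -1, -94], "delta_rot": [0, 0, 0], "jaw": 28}, {"translation": [0, -1, -94], "delta_rot": [0, 0, 0], "jaw": 28}, {"translation": [0, -1, -94], "delta_rot": [0, 0, 0], "jaw": 28}, {"translation": [0, -1, -94], "delta_rot": [0, 0, 0], "jaw": 28}, {"translation": [0, -1, -94], "delta_rot": [0, 0, 0], "jaw": 28}])

```text
time_s: 17.05
eef_pos: [0.4764, -0.3196, 0.0069]
tool_rot: [[-0.637, 0.771, 0.003], [0.771, 0.637, -0.001], [-0.003, 0.002, -1.0]]
ft_force: [-0.7, 2.0, 8.7]
grip_width: 0.416
finger_force: 41.1
```

Call:
play_rows(moves=[{"translation": [0, 0, 40], "delta_rot": [0, 0, 0], "jaw": 28}, {"translation": [0, 0, 90], "delta_rot": [0, 0, 0], "jaw": 28}, {"translation": [66, 565, 90], "delta_rot": [0, 0, -26.2], "jaw": 28}, {"translation": [66, 565, 90], "delta_rot": [0, 0, -26.2], "jaw": 28}, {"translation": [66, 565, 90], "delta_rot": [0, 0, -26.2], "jaw": 28}, {"translation": [66, 565, 90], "delta_rot": [0, 0, -26.2], "jaw": 28}, {"translation": [66, 565, 90], "delta_rot": [0, 0, -26.2], "jaw": 28}, {"translation": [66, 565, 90], "delta_rot": [0, 0, -26.2], "jaw": 28}, {"translation": [66, 565, 90], "delta_rot": [0, 0, -26.2], "jaw": 28}, {"translation": [66, 565, 90], "delta_rot": [0, 0, -26.2], "jaw": 28}])

```text
time_s: 18.05
eef_pos: [0.5201, 0.064, 0.096]
tool_rot: [[-0.231, 0.973, 0.002], [0.973, 0.231, 0.001], [0.001, 0.002, -1.0]]
ft_force: [2.0, 0.6, -0.3]
grip_width: 0.417
finger_force: 40.5
```

```bash
python3 -c "
from h import *
where()"
```

```text
[520.1  64.   96. ] psi 13.4 w 0.417 ff 40.52030146121979 [ 2.   0.6 -0.3] 18.05 [-0.86  0.28  0.75  1.92 -0.23  1.02  0.22]
```

Call:
play_rows(moves=[{"translation": [22, 178, 0], "delta_rot": [0, 0, 0], "jaw": 28}, {"translation": [22, 178, 0], "delta_rot": [0, 0, 0], "jaw": 28}, {"translation": [22, 178, 0], "delta_rot": [0, 0, 0], "jaw": 28}, {"translation": [22, 178, 0], "delta_rot": [0, 0, 0], "jaw": 28}, {"translation": [22, 178, 0], "delta_rot": [0, 0, 0], "jaw": 28}, {"translation": [22, 178, 0], "delta_rot": [0, 0, 0], "jaw": 28}, {"translation": [22, 178, 0], "delta_rot": [0, 0, 0], "jaw": 28}, {"translation": [22, 178, 0], "delta_rot": [0, 0, 0], "jaw": 28}])

```text
time_s: 18.85
eef_pos: [0.5421, 0.2383, 0.0953]
tool_rot: [[-0.229, 0.973, 0.0], [0.973, 0.229, 0.0], [0.0, 0.0, -1.0]]
ft_force: [-0.1, -0.3, -0.9]
grip_width: 0.416
finger_force: 40.5
```

Call:
play_rows(moves=[{"translation": [0, 6.5, -40], "delta_rot": [0, 0, 0], "jaw": 28}, {"translation": [0, 6.5, -70], "delta_rot": [0, 0, 0], "jaw": 28}, {"translation": [0, 6.5, -77], "delta_rot": [0, 0, 0], "jaw": 28}, {"translation": [0, 6.5, -79], "delta_rot": [0, 0, 0], "jaw": 28}, {"translation": [0, 6.5, -79], "delta_rot": [0, 0, 0], "jaw": 28}, {"translation": [0, 6.5, -79], "delta_rot": [0, 0, 0], "jaw": 28}])

```text
time_s: 19.45
eef_pos: [0.5428, 0.2463, 0.0174]
tool_rot: [[-0.231, 0.973, 0.002], [0.973, 0.231, 0.001], [0.001, 0.002, -1.0]]
ft_force: [0.7, -0.6, -0.0]
grip_width: 0.414
finger_force: 40.5
```

Lower 2 mm, release, and raise clear, staying off to the left so the top view is free.

Call:
play_rows(moves=[{"translation": [0, 0, -2], "delta_rot": [0, 0, 0], "jaw": 28}, {"translation": [0, 0, -2], "delta_rot": [0, 0, 0], "jaw": 54}, {"translation": [0, 0, -2], "delta_rot": [0, 0, 0], "jaw": 54}, {"translation": [0, 0, -2], "delta_rot": [0, 0, 0], "jaw": 54}, {"translation": [0, 0, -2], "delta_rot": [0, 0, 0], "jaw": 54}, {"translation": [0, 0, 38], "delta_rot": [0, 0, 0], "jaw": 54}, {"translation": [0, 0, 88], "delta_rot": [0, 0, 0], "jaw": 54}, {"translation": [-100, 150, 150], "delta_rot": [0, 0, 0], "jaw": 54}, {"translation": [-100, 150, 150], "delta_rot": [0, 0, 0], "jaw": 54}, {"translation": [-100, 150, 150], "delta_rot": [0, 0, 0], "jaw": 54}])

```text
time_s: 20.45
eef_pos: [0.4622, 0.3654, 0.1537]
tool_rot: [[-0.231, 0.973, 0.0], [0.973, 0.231, 0.001], [0.001, 0.001, -1.0]]
ft_force: [1.0, 1.2, -0.1]
grip_width: 0.634
finger_force: 0.0
```

Call:
play_rows(moves=[{"translation": [-70, 150, 30], "delta_rot": [0, 0, 0], "jaw": 54}, {"translation": [-70, 150, 30], "delta_rot": [0, 0, 0], "jaw": 54}, {"translation": [-70, 150, 30], "delta_rot": [0, 0, 0], "jaw": 54}, {"translation": [-70, 150, 30], "delta_rot": [0, 0, 0], "jaw": 54}, {"translation": [-70, 150, 30], "delta_rot": [0, 0, 0], "jaw": 54}, {"translation": [-70, 150, 30], "delta_rot": [0, 0, 0], "jaw": 54}])

```text
time_s: 21.05
eef_pos: [0.3938, 0.5133, 0.1824]
tool_rot: [[-0.231, 0.973, 0.001], [0.973, 0.231, -0.001], [-0.001, 0.0, -1.0]]
ft_force: [0.1, -1.9, 0.2]
grip_width: 0.632
finger_force: 0.0
```

Run:
```python
from h import *
where();c=snap('top','top2')
H,W=c['depth'].shape;T=c['cam_to_world'];v,u=np.mgrid[:H,:W]
d=np.stack([(u-c['cx'])/c['fx'],-(v-c['cy'])/c['fy'],-np.ones_like(u)],-1)
P=T[:3,3]+(d@T[:3,:3].T)*c['depth'][...,None]
for n,X,Y,h in [('film',467.5,125.4,.044),('cap',565.3,148.8,.05),('choke',444.2,222.9,.038),('hs',542,245.6,.042),('rejcap',578.6,-318.5,.042),('rejhs',469.7,-209.4,.034)]:
    Q=P[(abs(P[...,2]-h)<.006)&(np.hypot(P[...,0]-X/1e3,P[...,1]-Y/1e3)<.04)]
    R=cv2.minAreaRect((Q[:,:2]*1000).astype(np.float32))
    print(n,'z %.4f'%np.median(Q[:,2]),'err',np.round(np.array(R[0])-[X,Y],1),np.round(R[1],1),round(R[2],1))
cv2.imwrite('pics/top2b.png',cv2.resize(cv2.imread('pics/top2.png')[150:280,100:420],(800,325),interpolation=cv2.INTER_CUBIC))
```

```text
[393.8 513.3 182.4] psi 13.3 w 0.632 ff 0.0 [ 0.1 -1.9  0.2] 21.05 [-1.42  0.45  0.58  1.49 -0.25  1.28 -0.57]
film z 0.0431 err [0.9 0.2] [42.  22.4] 14.3
cap z 0.0499 err [-1.4  0.2] [25.9 28.3] 0.9
choke z 0.0365 err [-0.4 -0.8] [45.6 43.7] 89.4
hs z 0.0412 err [1.5 1.6] [36.7 36.7] 13.6
rejcap z 0.0424 err [-0.1  0.1] [28.2 27.8] 89.6
rejhs z 0.0336 err [-0.4 -0.2] [36.1 36.3] 53.4
```

View pics/top2b.png

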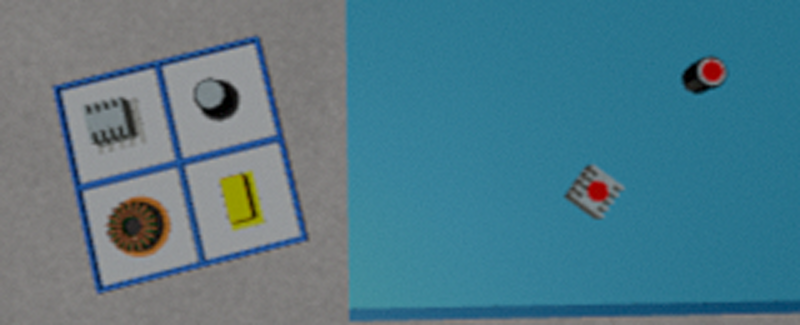

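All four parts stand on their shapes within about 2 mm: heatsink (112,120), cap (215,97), choke (137,226) and film cap (240,199). The rejects haven't moved.

```bash
python3 -c "
from h import *
print(r.job_done())"
```

```text
the job is handed in; nothing more can be done
None
```

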